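# Seat a grinding wheel in the mounting block and hold it down for the clamp ring

## Robot

A 6-joint arm with a two-finger parallel gripper is mounted at the origin on the work surface. World frame = base frame: x ahead of the robot, y to its left, z up, the work surface at z = 0. Lengths are in m, angles in rad, forces in N, time in s.
With the tool pointing down it reaches from about 0.4 to 0.825 m from the base axis. Payload 7 kg.
Tool frame: the origin (TCP) lies midway between the tips of the shut fingers; the grasp point (between the pads) lies hold_point_z behind it (hold_point_z is the distance from the TCP to the grasp point, in m); z points along the fingers, y is the line along which they close (so a half turn about z gives the same grasp; the last joint's range is limited). The gripper opens to 88 mm and grips with 3 to 60 N. Pads are 19 mm wide; open, the fingers measure 130 mm over their backs; the gripper's body (78 mm by 193 mm) begins 47 mm behind the grasp point.
Start: joints at [-1.057, 0.359, 0.012, 0, -1.224, -0.288], TCP at [0.151, -0.658, 0.227] pointing down, gripper open.
Joint ranges: [-3.07, 3.07], [-1.43, 2.12], [-1.02, 1.25], [-3.03, 1.67], [-3.05, -0], [-3.03, 3.03]. Speed limits (rad/s): [2.39, 2.39, 3.01, 3.14, 3.14, 3.14].

## Interface

Orientations are given as [roll, pitch, yaw] about the fixed x, y, z axes, in that order (R = Rz(yaw) Ry(pitch) Rx(roll)).
In Python, from station import * gives the robot as it stands.
- The arm moves only by the tool apply_moves, never from a script. Its argument "steps" is a list of rows, each an object with "translation": the shift along the world's x, y, z scaled (see below), a list of three; "rotation": the turn, a rotation vector about the world's x, y, z scaled (see below), a list of three. A call has exactly 10 rows; each row is the pose to reach, as a shift and turn from the pose commanded when the call began; what a row does not reach only later rows make up. The controller multiplies each number of a shift by 250 mm and each number of a turn by 30 degrees. A row lasts 1/12 s, in which the tool goes at most 41.7 mm and 7.16 degrees, less where a joint would pass 70% of its speed; a pose out of reach is approached as far as the arm can. A call with a number of a shift or a turn outside -1 to 1 is refused whole. A call with a gripper value outside its range is refused whole. "jaw" is the closure, from -1 (fully open) to 1 (shut), so that 0 is half open, set as the call begins (left out, the last holds). The fingers move at their own pace and stop on an object; "newtons" is the grip in N (left out, the last holds). Time passes only in rows, so rows that repeat a pose let the fingers close, or fill a call up. It gives the time, the measured TCP pose, the force, the opening and the grip force at its end, in the units of the state.
- get_state(): the state, without advancing time (a new reading comes with each control period).
- grab_frame(name): name is "scene" or "top" or "wrist"; returns the picture (420x560x3 uint8, blue, green, red); there is no depth.
- camera_model(name): a dict with "fx", "fy", "cx", "cy" (pixels), "xyz" and "rotation" of the camera in the world. Camera axes: x right, y down, z forward; pixel columns grow to the right and rows downward; lengths in m; the calibration is good to about 2 mm. The wrist camera is an equidistant fisheye: a pixel r from the principal point sees the ray r / f radians off the axis. A picture is of the moment at which its call begins: read the wrist's pose just before it. camera_model takes no time and is no camera call; for the wrist camera it gives the pose at the moment of the call.
- job_done(): hands the job in; it is judged then, once.
The state is a dict: "t": time; "q": joint angles; "qd": joint speeds; "joint_efforts": joint torques, N m; "eef_pos": TCP position; "ee_rot": TCP orientation; "force": force on the tool from outside, world axes, zero at the start; "moment": the same for the moment, N m; "width": finger opening in m; "gripper_force": force on a finger pad.
Only numpy, scipy, OpenCV 4.12 (cv2) and the standard library are available. Lean on these libraries where they do the work, as an engineer would, in place of code of your own. Each camera call takes 0.05 s, during which the arm holds its last target. There are 200 camera calls.

## Task

Put the grinding wheel that fits the round recess of the metal block into it, flat side down, then push down on the middle of its top face with a steady 10 N or so until that face is level with the top of the block, and keep it there so that I can screw on the clamp ring. The recess has a spring pad at the bottom: do not squash it to the end of its travel, and leave the other stones and the spanner where they lie. Finish while still holding the wheel down; do not let go.

Things in the scene. Friction and masses are not known exactly. Their poses are not given: they have to be found in the camera images.
- wheel_center (a point): Centre (half-way up) of the grinding wheel that fits: a plain grey-green abrasive disc lying flat on the bench, 60 mm diameter, 20 mm thick, with a 10 mm bore, about 125 g. z is its axis, up at the start. It can be gripped across its diameter; grip only the upper half so that the lower half can enter the recess.
- wheel: The same wheel; origin at the centre of its underside, 10 mm below its centre.
- nest: The mounting block, fixed to the bench: bare metal, 120 x 120 mm, 45 mm high, on a low base strip 170 mm long, with a round recess in the middle of its top. Origin at the centre of its underside on the bench, z up.
- nest_mouth (a point): Centre of the recess's mouth, level with the block's top face (45 mm above the bench); z up. The recess is 63 mm in diameter with a 2 mm chamfer at the mouth. A flat round pad (54 mm diameter) waits 8 mm below the mouth, so a wheel laid in stands 12 mm proud of the block.
- pad (a joint): Travel of the spring pad in the recess, m: 0 = up (8 mm below the mouth), growing as it is pressed down, end of travel at 0.020. The spring pushes up with about 3.2 N at 0 (more than the wheel's weight) plus 0.7 N per mm. With the wheel's top level with the block the pad is at 0.012 and the spring pushes with about 11.5 N.
- small_wheel: A bystander: a smaller disc of the same abrasive, 42 mm diameter, 20 mm thick, too small for the recess. Origin at the centre of its underside.
- stone: A bystander: a square sharpening stone of the same abrasive, 54 x 54 x 20 mm. Origin at the centre of its underside.
- spanner: A bystander: a steel spanner 160 mm long lying on the bench. Its long axis is x, origin on the bench below its middle.
Not all that is in view belongs to the job. What is meant by the nest is not green, turquoise or yellow, and is the larger of those in its own colour.

How it is judged:
On the way, in this order (a step that is already met when the one before it is completed fails the run):
1. the wheel sits flat in the recess on the pad, not yet pressed down (horizontal distance between wheel_center and nest_mouth below 0.004 m and angle between wheel_center's own z axis and vertical below 0.1 rad and z of wheel_center in the frame of nest_mouth between -0.003 and 0.0045 m and value of joint pad below 0.005 m), for 0.1 s.
2. the wheel is pressed level with the block, the push in the band, for 1.5 s (horizontal distance between wheel_center and nest_mouth below 0.004 m and angle between wheel_center's own z axis and vertical below 0.1 rad and z of wheel_center in the frame of nest_mouth between -0.014 and -0.006 m and value of joint pad above 0.008 m and contact force between wheel and nest between 7.5 and 16 N and contact force between the fingers and wheel above 5 N and linear speed of wheel below 0.01 m/s), for 1.5 s.
At the end, for the whole second after the job is handed in: The fingers still hold the wheel down in the recess: centred within 4 mm, tilted less than 0.1 rad, its top within 4 mm of level with the block's top, pad pressed at least 8 mm, wheel pressing the fixture with 7.5 to 16 N, the fingers pushing the wheel with more than 5 N, and the wheel at rest (all of step 2); the arm keeps its last pose, push and grip.
It fails at once if the spring pad is squashed to the end of its travel (beyond 18.5 mm) (value of joint pad above 0.0185 m).
It fails at once if the small wheel is displaced by more than 30 mm (distance of small_wheel from where it was at the start of the episode above 0.03 m).
It fails at once if the square stone is displaced by more than 30 mm (distance of stone from where it was at the start of the episode above 0.03 m).
It fails at once if the spanner is displaced by more than 30 mm (distance of spanner from where it was at the start of the episode above 0.03 m).
It also fails if it takes over 48 s, if anything falls off the work surface, if the arm or the gripper's body presses on something with over 40 N, if the wrist force passes 120 N, or if a joint passes its speed limit or range.

## Working session

There is one attempt and no reset: what is moved stays moved. The work goes in short steps, Python scripts to look and compute and a tool call to move; the robot and the scene stay as the last step left them, time stands still between calls to the robot, and variables do not carry over. Pictures are saved under pics/ and viewed, at most 10 in all, crops included, and the job is handed in when it is done.

Besides the shell and the picture viewer there is one more tool, called after "Request:" as a command line: name --argument value ..., lists and objects as JSON in quotes. apply_moves: Moves the arm, as the interface text tells. Shifts and turns lie within -1 to 1; 1 stands for 250 mm of shift or 30 degrees of turn. Its arguments: {"type":"object","properties":{"steps":{"type":"array"},"jaw":{"type":"number"},"newtons":{"type":"number"}},"required":["steps"]}

```bash
mkdir -p pics; ls
python3 - <<'E'
from station import *
import cv2
s=get_state();print(s)
for n in("scene","top"):
    print(n,camera_model(n)); cv2.imwrite(f"pics/{n}0.png",grab_frame(n))
E
```

```text
pics
{'t': 0.0, 'q': array([-1.05690164e+00,  3.59406263e-01,  1.10663407e-02, -3.34136516e-04,
       -1.22407990e+00, -2.88079777e-01]), 'qd': array([ 0.00099295, -0.0015316 , -0.00174071, -0.00218828, -0.00070913,
       -0.00046447]), 'joint_efforts': array([ 8.24567924e-04, -5.82715130e+01,  2.93059623e+01,  6.99720874e+00,
        6.83120350e-03, -2.33952396e-04]), 'eef_pos': array([ 0.15098425, -0.65740806,  0.22561629]), 'ee_rot': array([ 3.13994681e+00, -1.60133427e-04, -2.91589141e+00]), 'force': array([-0.18166096, -0.03280103,  0.14673635]), 'moment': array([-0.05405489,  0.00647227,  0.03709198]), 'gripper_force': 0.0, 'width': 0.08758308800610268}
scene {'fx': 542.4497503375759, 'fy': 542.4497503375759, 'cx': 280.8881756088655, 'cy': 213.03979292120192, 'xyz': array([ 0.95822348, -0.59125555,  1.00642142]), 'rotation': array([-2.45055849e+00, -7.22274581e-04,  5.62261936e-01])}
top {'fx': 526.3957103159729, 'fy': 526.3957103159729, 'cx': 278.9140245069948, 'cy': 214.0403621875943, 'xyz': array([0.19403768, 0.08827459, 1.62068779]), 'rotation': array([-2.94212147e+00, -3.54348181e-04, -1.53872995e+00])}
```

View pics/scene0.png

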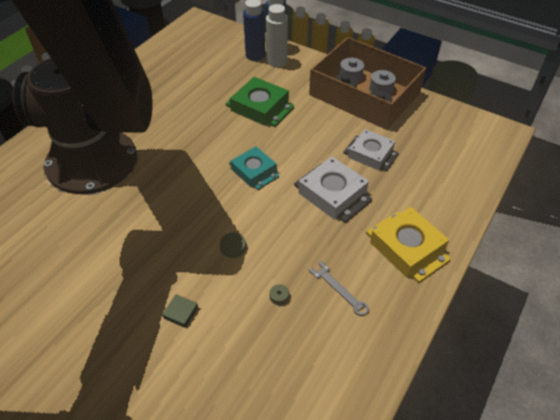

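View pics/top0.png

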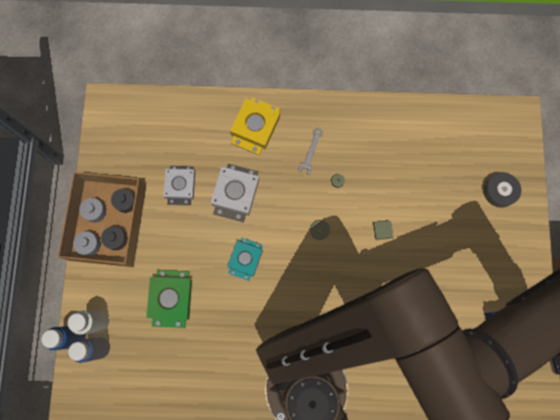

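Nest candidates (scene pixels): large grey (333,186), small grey (372,148), green (260,100), turquoise (254,166), yellow (409,240). The larger grey one fits the description. Wheel candidates: the shaded disc at (232,245), the small disc at (279,294) and the square stone at (180,310). The disc at (232,245) is the largest round one. I'll confirm both in an enlarged crop.

```bash
python3 - <<'E'
import cv2,numpy as np
def crop(n,u,v,h,g=1):
    im=cv2.imread(f"pics/{n}0.png")[v-h:v+h,u-h:u+h]
    im=np.clip((im/255.)**g*255,0,255).astype(np.uint8)
    return cv2.resize(im,(300,300),interpolation=cv2.INTER_CUBIC)
a=np.hstack([crop("scene",333,186,50),crop("scene",232,245,25,.5)])
b=np.hstack([crop("top",235,190,30),crop("top",319,229,25,.5)])
cv2.imwrite("pics/crop1.png",np.vstack([a,b]))
E
cat > h.py <<'E'
import numpy as np
from station import *
from scipy.spatial.transform import Rotation as R
def px2w(n,u,v,z,m=None):
    m=m or camera_model(n); d=np.array([(u-m["cx"])/m["fx"],(v-m["cy"])/m["fy"],1.])
    if n=="wrist":
        r=np.hypot(d[0],d[1]); d=np.array([*(d[:2]/r*np.sin(r)),np.cos(r)]) if r>1e-9 else np.array([0,0,1.])
    d=R.from_euler("xyz",m["rotation"]).apply(d) if np.shape(m["rotation"])==(3,) else np.array(m["rotation"])@d
    p=np.array(m["xyz"]); return p+d*(z-p[2])/d[2]
E
```

```text
(no output)
```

View pics/crop1.png

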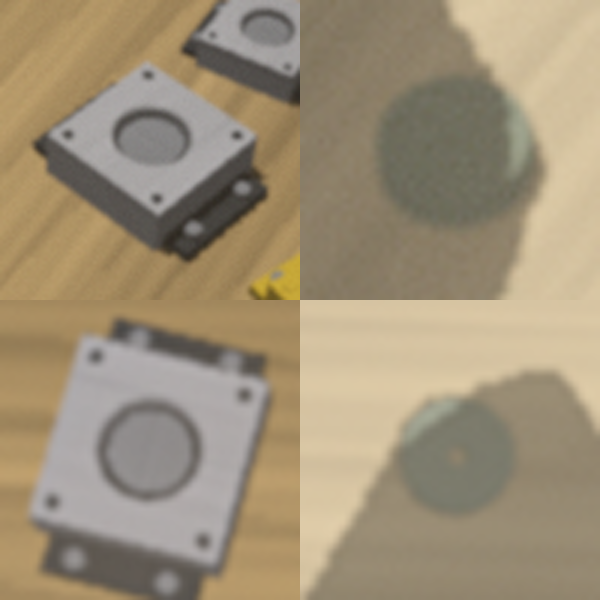

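The crops confirm the large grey block, with its round recess at scene (333,182) and top (235,190). The round disc with a bore is at scene (232.5,244) and top (320,230).

Run:
```python
from h import *
import cv2
print([k for k in globals() if 'hold' in k.lower()])
print("mouth",px2w("top",234.8,190,.045),px2w("scene",333.3,181.7,.045))
print("wheel",px2w("top",320.2,230.2,.02),px2w("scene",232.5,243,.02))
print("small",px2w("top",338,181,.02),"stone",px2w("top",384,230,.02))
# wheel diameter check
print(px2w("top",310.7,230,.02),px2w("top",329.7,230,.02))
m=camera_model("wrist");print(m,get_state()['eef_pos'])
```

```text
['hold_point_z']
mouth [0.58362211 0.23625412 0.045     ] [0.58960878 0.23254915 0.045     ]
wheel [ 0.47076721 -0.0307792   0.02      ] [ 0.47832272 -0.03312109  0.02      ]
small [ 0.62932051 -0.08409516  0.02      ] stone [ 0.47771221 -0.22741183  0.02      ]
[ 0.47045153 -0.00148964  0.02      ] [ 0.47233349 -0.06004847  0.02      ]
{'fx': 325.19226210127806, 'fy': 325.19226210127806, 'cx': 276.92580415292724, 'cy': 205.44699478375972, 'xyz': array([ 0.06982314, -0.67709059,  0.38342947]), 'rotation': array([ 2.83386308e+00, -1.08902581e-03,  1.79578148e+00])} [ 0.15099488 -0.65743899  0.22570045]
```

Request:
apply_moves --steps '[{"translation":[0.05,0.1,0],"rotation":[0,0,0]},{"translation":[0.1,0.2,0],"rotation":[0,0,0]},{"translation":[0.16,0.32,0],"rotation":[0,0,0]},{"translation":[0.22,0.44,0],"rotation":[0,0,0]},{"translation":[0.28,0.56,0],"rotation":[0,0,0]},{"translation":[0.34,0.68,0],"rotation":[0,0,0]},{"translation":[0.4,0.8,0],"rotation":[0,0,0]},{"translation":[0.45,0.9,0],"rotation":[0,0,0]},{"translation":[0.5,1,0],"rotation":[0,0,0]},{"translation":[0.5,1,0],"rotation":[0,0,0]}]' --jaw -1

```text
t: 0.93
eef_pos: [0.2772, -0.4046, 0.2267]
ee_rot: [3.141, 0.001, -2.913]
force: [-0.8, 0.6, 0.1]
width: 0.0875
gripper_force: 0.0
```

Request:
apply_moves --steps '[{"translation":[0.05,0.1,0],"rotation":[0,0,0]},{"translation":[0.1,0.2,0],"rotation":[0,0,0]},{"translation":[0.16,0.32,0],"rotation":[0,0,0]},{"translation":[0.22,0.44,0],"rotation":[0,0,0]},{"translation":[0.28,0.56,0],"rotation":[0,0,0]},{"translation":[0.34,0.68,0],"rotation":[0,0,0]},{"translation":[0.4,0.8,0],"rotation":[0,0,0]},{"translation":[0.45,0.9,0],"rotation":[0,0,0]},{"translation":[0.5,1,0],"rotation":[0,0,0]},{"translation":[0.5,1,0],"rotation":[0,0,0]}]'

```text
t: 1.77
eef_pos: [0.4028, -0.1551, 0.2266]
ee_rot: [3.141, 0.001, -2.913]
force: [1.4, -0.3, 0.1]
width: 0.0878
gripper_force: 0.0
```

Request:
apply_moves --steps '[{"translation":[0.05,0.08,0],"rotation":[0,0,0]},{"translation":[0.1,0.16,-0.05],"rotation":[0,0,0]},{"translation":[0.15,0.26,-0.1],"rotation":[0,0,0]},{"translation":[0.2,0.36,-0.15],"rotation":[0,0,0]},{"translation":[0.25,0.44,-0.2],"rotation":[0,0,0]},{"translation":[0.29,0.5,-0.25],"rotation":[0,0,0]},{"translation":[0.29,0.5,-0.3],"rotation":[0,0,0]},{"translation":[0.29,0.5,-0.35],"rotation":[0,0,0]},{"translation":[0.29,0.5,-0.4],"rotation":[0,0,0]},{"translation":[0.29,0.5,-0.4],"rotation":[0,0,0]}]'

```text
t: 2.6
eef_pos: [0.4719, -0.0335, 0.1241]
ee_rot: [3.141, -0.005, -2.916]
force: [-0.8, -0.2, -0.4]
width: 0.0877
gripper_force: 0.0
```

Run:
```python
from h import *
import cv2,json
print(hold_point_z)
s=get_state();m=camera_model("wrist");im=grab_frame("wrist");cv2.imwrite("pics/w1.png",im)
print(s['t'],s['eef_pos'],s['ee_rot'],m)
```

```text
0.0188
2.6 [ 0.47192159 -0.03350767  0.12408618] [ 3.14149884 -0.00463636 -2.91628405] {'fx': 325.19226210127806, 'fy': 325.19226210127806, 'cx': 276.92580415292724, 'cy': 205.44699478375972, 'xyz': array([ 0.39138494, -0.05274991,  0.28217193]), 'rotation': array([2.83831654e+00, 2.90217355e-04, 1.79537050e+00])}
```

View pics/w1.png

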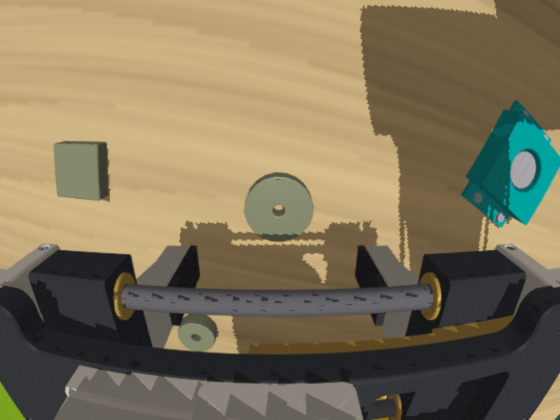

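The wrist view shows the wheel with its bore at about (279,209), between and ahead of the fingers, with the small disc at (196,333).

Run:
```python
from h import *
print(px2w("wrist",279,209,.02),px2w("wrist",279,206,.02))
print(px2w("wrist",246,207,.02),px2w("wrist",313,207,.02),px2w("wrist",196,333,.02))
```

```text
[ 0.47533851 -0.03203316  0.02      ] [ 0.47272618 -0.03263575  0.02      ]
[ 0.47987729 -0.05986776  0.02      ] [ 0.46712355 -0.00412986  0.02      ] [ 0.62945051 -0.08633095  0.02      ]
```

Request:
apply_moves --steps '[{"translation":[0.008,0.006,-0.05],"rotation":[0,0,0]},{"translation":[0.008,0.006,-0.1],"rotation":[0,0,0]},{"translation":[0.008,0.006,-0.15],"rotation":[0,0,0]},{"translation":[0.008,0.006,-0.2],"rotation":[0,0,0]},{"translation":[0.008,0.006,-0.26],"rotation":[0,0,0]},{"translation":[0.008,0.006,-0.32],"rotation":[0,0,0]},{"translation":[0.008,0.006,-0.38],"rotation":[0,0,0]},{"translation":[0.008,0.006,-0.42],"rotation":[0,0,0]},{"translation":[0.008,0.006,-0.448],"rotation":[0,0,0]},{"translation":[0.008,0.006,-0.448],"rotation":[0,0,0]}]'

```text
t: 3.48
eef_pos: [0.4753, -0.0317, 0.014]
ee_rot: [-3.141, -0.001, -2.916]
force: [-0.6, -0.2, -0.4]
width: 0.0878
gripper_force: 0.0
```

Run:
```python
from h import *
import cv2
s=get_state();im=grab_frame("wrist");cv2.imwrite("pics/w2.png",im)
print(s['t'],s['eef_pos'],s['ee_rot'],s['force'])
```

```text
3.4833 [ 0.47533184 -0.03172404  0.01396983] [-3.14142894e+00 -1.34332167e-03 -2.91610836e+00] [-0.56213381 -0.19805103 -0.43448988]
```

View pics/w2.png

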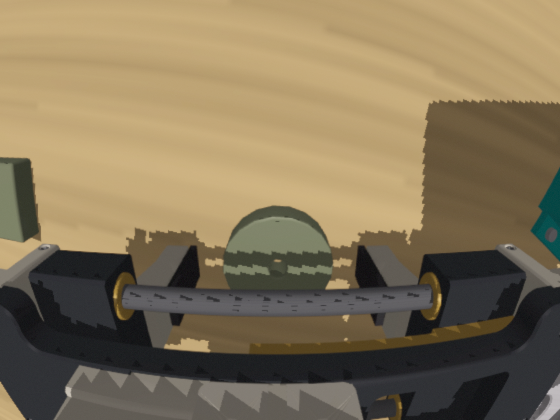

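Run:
```python
from h import *
p=px2w("wrist",279,266,.02);q=px2w("wrist",278.5,219,.02);print(p,q)
s=get_state();r=R.from_euler("xyz",s['ee_rot'])
for z in(p,q):print(r.inv().apply(z-s['eef_pos'])*1e3)
```

```text
[ 0.47422734 -0.03170002  0.02      ] [ 0.44844301 -0.03792077  0.02      ]
[ 1.47763088  0.25186505 -5.34813892]
[28.00012824 -0.04175606 -5.33291471]
```

Request:
apply_moves --steps '[{"translation":[0,0,-0.006],"rotation":[0,0,0]},{"translation":[0,0,-0.006],"rotation":[0,0,0]},{"translation":[0,0,-0.006],"rotation":[0,0,0]},{"translation":[0,0,-0.006],"rotation":[0,0,0]},{"translation":[0,0,-0.006],"rotation":[0,0,0]},{"translation":[0,0,-0.006],"rotation":[0,0,0]},{"translation":[0,0,-0.006],"rotation":[0,0,0]},{"translation":[0,0,-0.006],"rotation":[0,0,0]},{"translation":[0,0,-0.006],"rotation":[0,0,0]},{"translation":[0,0,-0.006],"rotation":[0,0,0]}]' --jaw 1 --newtons 25

```text
t: 4.37
eef_pos: [0.4758, -0.0312, 0.0134]
ee_rot: [-3.142, 0.0, -2.916]
force: [-1.8, 0.3, 5.9]
width: 0.0583
gripper_force: 25.0
```

Request:
apply_moves --steps '[{"translation":[0,0,0.04],"rotation":[0,0,0]},{"translation":[0,0,0.1],"rotation":[0,0,0]},{"translation":[0,0,0.16],"rotation":[0,0,0]},{"translation":[0,0,0.22],"rotation":[0,0,0]},{"translation":[0,0,0.28],"rotation":[0,0,0]},{"translation":[0,0,0.34],"rotation":[0,0,0]},{"translation":[0,0,0.4],"rotation":[0,0,0]},{"translation":[0,0,0.44],"rotation":[0,0,0]},{"translation":[0,0,0.44],"rotation":[0,0,0]},{"translation":[0,0,0.44],"rotation":[0,0,0]}]'

```text
t: 5.2
eef_pos: [0.4755, -0.0312, 0.1229]
ee_rot: [3.141, 0.001, -2.916]
force: [-0.7, -0.6, -2.4]
width: 0.058
gripper_force: 25.0
```

Run:
```python
from h import *
import cv2
s=get_state();im=grab_frame("wrist");cv2.imwrite("pics/w3.png",cv2.resize(im[180:400,140:420],None,fx=2.7,fy=2.7,interpolation=cv2.INTER_CUBIC))
print(s['t'],s['eef_pos'],s['ee_rot'],s['force'],s['width'])
```

```text
5.2 [ 0.47547128 -0.03124946  0.1229226 ] [ 3.14118568e+00  5.62623852e-04 -2.91605929e+00] [-0.66876346 -0.55746133 -2.42298359] 0.05799513259657217
```

View pics/w3.png

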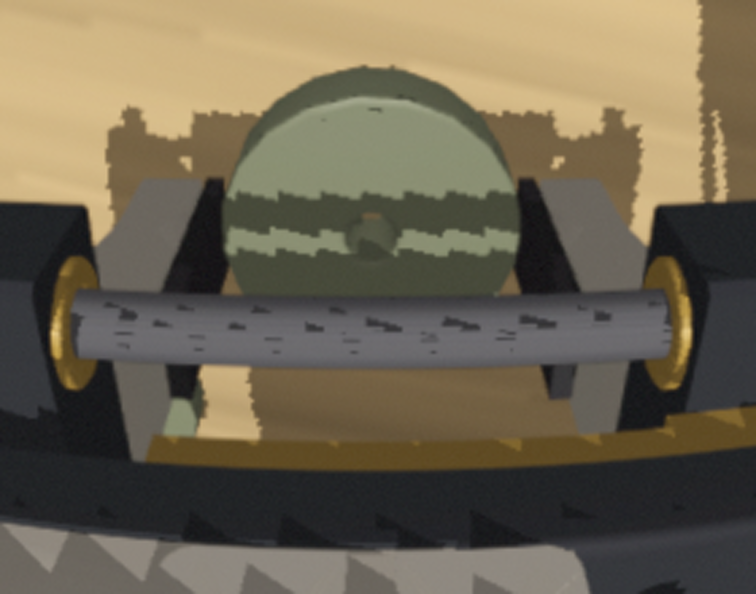

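The wheel is held level, with its bore at crop (372,234) and the near top edge at (373,96).

Run:
```python
from h import *
s=get_state();r=R.from_euler("xyz",s['ee_rot'])
for u,v in((372,234),(373,96)):
    p=px2w("wrist",u/2.7+140,v/2.7+180,s['eef_pos'][2]+.0066)
    print(p,r.inv().apply(p-s['eef_pos'])*1e3)
```

```text
[ 0.47343234 -0.03217891  0.12895507] [ 1.73708229 -0.40321594 -6.59885321]
[ 0.44560751 -0.03838128  0.12895507] [30.24427106 -0.22862138 -6.57779556]
```

Request:
apply_moves --steps '[{"translation":[0.04,0.05,0.06],"rotation":[0,0,0]},{"translation":[0.1,0.13,0.12],"rotation":[0,0,0]},{"translation":[0.16,0.22,0.18],"rotation":[0,0,0]},{"translation":[0.22,0.32,0.24],"rotation":[0,0,0]},{"translation":[0.28,0.42,0.3],"rotation":[0,0,0]},{"translation":[0.34,0.52,0.31],"rotation":[0,0,0]},{"translation":[0.4,0.62,0.31],"rotation":[0,0,0]},{"translation":[0.45,0.69,0.31],"rotation":[0,0,0]},{"translation":[0.5,0.75,0.31],"rotation":[0,0,0]},{"translation":[0.5,0.75,0.31],"rotation":[0,0,0]}]'

```text
t: 6.08
eef_pos: [0.6019, 0.1586, 0.198]
ee_rot: [-3.141, -0.002, -2.914]
force: [0.3, 0.2, -0.4]
width: 0.0583
gripper_force: 25.0
```

Request:
apply_moves --steps '[{"translation":[0.03,0.05,0],"rotation":[0,0,0]},{"translation":[0.08,0.12,0],"rotation":[0,0,0]},{"translation":[0.13,0.19,0],"rotation":[0,0,0]},{"translation":[0.18,0.26,0],"rotation":[0,0,0]},{"translation":[0.22,0.32,0],"rotation":[0,0,0]},{"translation":[0.25,0.37,0],"rotation":[0,0,0]},{"translation":[0.264,0.39,0],"rotation":[0,0,0]},{"translation":[0.264,0.39,0],"rotation":[0,0,0]},{"translation":[0.264,0.39,0],"rotation":[0,0,0]},{"translation":[0.264,0.39,0],"rotation":[0,0,0]}]'

```text
t: 6.92
eef_pos: [0.6661, 0.2528, 0.2003]
ee_rot: [-3.141, -0.001, -2.916]
force: [0.1, 0.2, -1.9]
width: 0.058
gripper_force: 25.0
```

Run:
```python
from h import *
import cv2
s=get_state();im=grab_frame("wrist");cv2.imwrite("pics/w4.png",im)
print(s['t'],s['eef_pos'],s['ee_rot'],s['force'],s['width'])
```

```text
6.9167 [0.6660654  0.25284631 0.20026717] [-3.14139943e+00 -7.88128062e-04 -2.91626425e+00] [ 0.14196417  0.22797025 -1.86496356] 0.057986952998790316
```

View pics/w4.png

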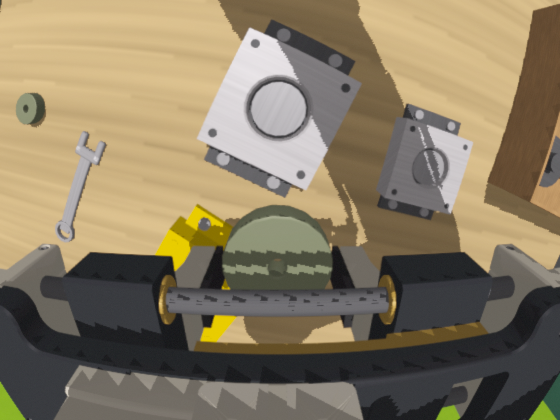

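The block is at the top centre. The mouth ring spans x 245–311 and y 75–141, centre about (278,108). Its screws are at (254.5,43), (347,87), (300.5,174) and (210,133).

Run:
```python
from h import *
import cv2
im=cv2.imread("pics/w4.png");g=cv2.cvtColor(im,cv2.COLOR_BGR2GRAY)
m=camera_model("wrist")
# rectified bird's-eye of plane z=.045, 0.5 mm/px, about guess
c=px2w("wrist",278,108,.045,m);print("hand",c)
print("screws",np.mean([px2w("wrist",u,v,.045,m) for u,v in((254.5,43),(347,87),(300.5,174),(210,133))],0))
mR=R.from_euler("xyz",m["rotation"]).as_matrix()
n=100;k=.0005
X,Y=np.meshgrid(c[0]+(np.arange(2*n)-n)*k,c[1]+(np.arange(2*n)-n)*k)
P=(np.stack([X,Y,np.full_like(X,.045)],-1)-m["xyz"])@mR
r=np.hypot(P[...,0],P[...,1]);th=np.arctan2(r,P[...,2])
mu=(m["fx"]*th*P[...,0]/r+m["cx"]).astype(np.float32);mv=(m["fy"]*th*P[...,1]/r+m["cy"]).astype(np.float32)
b=cv2.remap(im,mu,mv,cv2.INTER_CUBIC);gb=cv2.GaussianBlur(cv2.cvtColor(b,cv2.COLOR_BGR2GRAY),(5,5),1)
for p in(30,22,16):
  h=cv2.HoughCircles(gb,cv2.HOUGH_GRADIENT,1,2,param1=80,param2=p,minRadius=50,maxRadius=72)
  if h is not None:
    for x,y,rr in h[0][:5]:print(p,c[0]+(x-n)*k,c[1]+(y-n)*k,rr*k)
cv2.imwrite("pics/bev.png",cv2.resize(b,(600,600)))
```

```text
hand [0.58716324 0.23484771 0.045     ]
screws [0.58765985 0.2349787  0.045     ]
30 0.5864132426504234 0.2340977069240212 0.027200002
30 0.5864132426504234 0.23559770693705973 0.02705
30 0.5849132425209695 0.23259770679456737 0.029550001
30 0.5899132428748721 0.23659770698455718 0.02855
30 0.585913242568467 0.23209770671261098 0.029450003
22 0.5864132426504234 0.2340977069240212 0.027200002
22 0.5864132426504234 0.23559770693705973 0.02705
22 0.5849132425209695 0.23259770679456737 0.029550001
22 0.5899132428748721 0.23659770698455718 0.02855
22 0.585913242568467 0.23209770671261098 0.029450003
16 0.5864132426504234 0.2340977069240212 0.027200002
16 0.5864132426504234 0.23559770693705973 0.02705
16 0.5849132425209695 0.23259770679456737 0.029550001
16 0.5899132428748721 0.23659770698455718 0.02855
16 0.585913242568467 0.23209770671261098 0.029450003
```

View pics/bev.png

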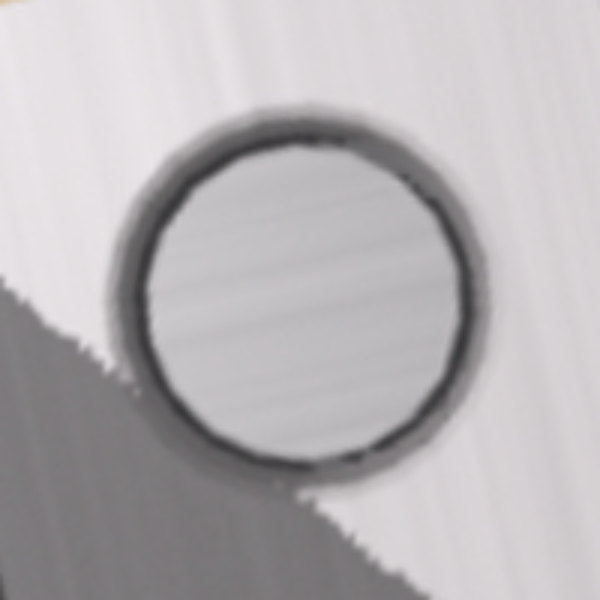

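Request:
apply_moves --steps '[{"translation":[-0.05,-0.01,0],"rotation":[0,0,0]},{"translation":[-0.12,-0.03,0],"rotation":[0,0,0]},{"translation":[-0.2,-0.045,-0.04],"rotation":[0,0,0]},{"translation":[-0.26,-0.06,-0.1],"rotation":[0,0,0]},{"translation":[-0.3,-0.07,-0.18],"rotation":[0,0,0]},{"translation":[-0.311,-0.07,-0.26],"rotation":[0,0,0]},{"translation":[-0.311,-0.07,-0.34],"rotation":[0,0,0]},{"translation":[-0.311,-0.07,-0.42],"rotation":[0,0,0]},{"translation":[-0.311,-0.07,-0.48],"rotation":[0,0,0]},{"translation":[-0.311,-0.07,-0.5],"rotation":[0,0,0]}]'

```text
t: 7.8
eef_pos: [0.5873, 0.2347, 0.0736]
ee_rot: [-3.141, -0.003, -2.917]
force: [-0.6, -0.4, -1.3]
width: 0.0583
gripper_force: 25.0
```

Request:
apply_moves --steps '[{"translation":[0,0,0],"rotation":[0,0,0]},{"translation":[0,0,0],"rotation":[0,0,0]},{"translation":[0,0,-0.01],"rotation":[0,0,0]},{"translation":[0,0,-0.02],"rotation":[0,0,0]},{"translation":[0,0,-0.03],"rotation":[0,0,0]},{"translation":[0,0,-0.03],"rotation":[0,0,0]},{"translation":[0,0,-0.03],"rotation":[0,0,0]},{"translation":[0,0,-0.03],"rotation":[0,0,0]},{"translation":[0,0,-0.03],"rotation":[0,0,0]},{"translation":[0,0,-0.03],"rotation":[0,0,0]}]'

```text
t: 8.63
eef_pos: [0.5889, 0.2362, 0.0682]
ee_rot: [3.142, 0.0, -2.916]
force: [-1.3, 0.0, -1.7]
width: 0.0583
gripper_force: 25.0
```

Request:
apply_moves --steps '[{"translation":[0,0,-0.008],"rotation":[0,0,0]},{"translation":[0,0,-0.016],"rotation":[0,0,0]},{"translation":[0,0,-0.024],"rotation":[0,0,0]},{"translation":[0,0,-0.032],"rotation":[0,0,0]},{"translation":[0,0,-0.04],"rotation":[0,0,0]},{"translation":[0,0,-0.046],"rotation":[0,0,0]},{"translation":[0,0,-0.052],"rotation":[0,0,0]},{"translation":[0,0,-0.056],"rotation":[0,0,0]},{"translation":[0,0,-0.056],"rotation":[0,0,0]},{"translation":[0,0,-0.056],"rotation":[0,0,0]}]'

```text
t: 9.47
eef_pos: [0.5889, 0.2361, 0.054]
ee_rot: [-3.142, -0.0, -2.916]
force: [0.3, -0.5, -1.6]
width: 0.0585
gripper_force: 25.0
```

Request:
apply_moves --steps '[{"translation":[0,0,-0.004],"rotation":[0,0,0]},{"translation":[0,0,-0.008],"rotation":[0,0,0]},{"translation":[0,0,-0.012],"rotation":[0,0,0]},{"translation":[0,0,-0.015],"rotation":[0,0,0]},{"translation":[0,0,-0.015],"rotation":[0,0,0]},{"translation":[0,0,-0.015],"rotation":[0,0,0]},{"translation":[0,0,-0.015],"rotation":[0,0,0]},{"translation":[0,0,-0.015],"rotation":[0,0,0]},{"translation":[0,0,-0.015],"rotation":[0,0,0]},{"translation":[0,0,-0.015],"rotation":[0,0,0]}]'

```text
t: 10.3
eef_pos: [0.5889, 0.2362, 0.0504]
ee_rot: [3.142, 0.0, -2.916]
force: [-1.1, -0.6, 1.3]
width: 0.0581
gripper_force: 25.0
```

Request:
apply_moves --steps '[{"translation":[0,0,0],"rotation":[0,0,0]},{"translation":[0,0,0],"rotation":[0,0,0]},{"translation":[0,0,0],"rotation":[0,0,0]},{"translation":[0,0,0],"rotation":[0,0,0]},{"translation":[0,0,0],"rotation":[0,0,0]},{"translation":[0,0,0.02],"rotation":[0,0,0]},{"translation":[0,0,0.06],"rotation":[0,0,0]},{"translation":[0,0,0.1],"rotation":[0,0,0]},{"translation":[0,0,0.14],"rotation":[0,0,0]},{"translation":[0,0,0.14],"rotation":[0,0,0]}]' --jaw -0.8

```text
t: 11.13
eef_pos: [0.5904, 0.237, 0.0887]
ee_rot: [3.14, 0.004, -2.915]
force: [-0.2, 0.8, -0.4]
width: 0.0786
gripper_force: 0.0
```

Request:
apply_moves --steps '[{"translation":[0,0,0],"rotation":[0,0,0]},{"translation":[0,0,0],"rotation":[0,0,0]},{"translation":[0,0,0],"rotation":[0,0,0]},{"translation":[0,0,0],"rotation":[0,0,0]},{"translation":[0,0,0],"rotation":[0,0,0]},{"translation":[0,0,0],"rotation":[0,0,0]},{"translation":[0,0,0],"rotation":[0,0,0]},{"translation":[0,0,0],"rotation":[0,0,0]},{"translation":[0,0,0],"rotation":[0,0,0]},{"translation":[0,0,0],"rotation":[0,0,0]}]' --jaw 1

```text
t: 11.97
eef_pos: [0.5889, 0.2362, 0.0853]
ee_rot: [-3.142, 0.0, -2.916]
force: [-0.4, 0.7, -0.1]
width: 0.0175
gripper_force: 0.0
```

Run:
```python
from h import *
import cv2
s=get_state();im=grab_frame("wrist");cv2.imwrite("pics/w5.png",cv2.resize(im[160:380,140:420],None,fx=2.7,fy=2.7,interpolation=cv2.INTER_CUBIC))
print(s['t'],s['eef_pos'],s['ee_rot'],s['force'],s['width'])
```

```text
11.9667 [0.58886804 0.23616006 0.08527772] [-3.14158970e+00  2.83921651e-06 -2.91583853e+00] [-0.42686577  0.71008576 -0.11313618] 0.017459490682923517
```

View pics/w5.png

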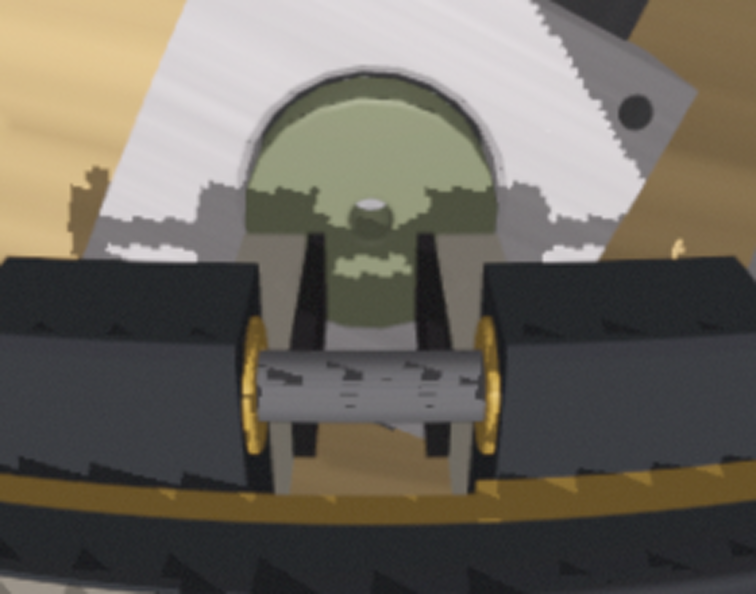

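The wheel sits flat and centred in the recess, with its bore at crop (371,216) and an even gap at the rim. The fingers are nearly shut.

Request:
apply_moves --steps '[{"translation":[-0.006,-0.004,0],"rotation":[0,0,0]},{"translation":[-0.006,-0.004,0],"rotation":[0,0,0]},{"translation":[-0.006,-0.004,-0.01],"rotation":[0,0,0]},{"translation":[-0.006,-0.004,-0.03],"rotation":[0,0,0]},{"translation":[-0.006,-0.004,-0.05],"rotation":[0,0,0]},{"translation":[-0.006,-0.004,-0.07],"rotation":[0,0,0]},{"translation":[-0.006,-0.004,-0.085],"rotation":[0,0,0]},{"translation":[-0.006,-0.004,-0.095],"rotation":[0,0,0]},{"translation":[-0.006,-0.004,-0.1],"rotation":[0,0,0]},{"translation":[-0.006,-0.004,-0.1],"rotation":[0,0,0]}]'

```text
t: 12.85
eef_pos: [0.5872, 0.2351, 0.0598]
ee_rot: [-3.141, -0.001, -2.916]
force: [-0.0, -0.6, 0.2]
width: 0.0002
gripper_force: 0.0
```

Request:
apply_moves --steps '[{"translation":[0,0,-0.004],"rotation":[0,0,0]},{"translation":[0,0,-0.008],"rotation":[0,0,0]},{"translation":[0,0,-0.012],"rotation":[0,0,0]},{"translation":[0,0,-0.016],"rotation":[0,0,0]},{"translation":[0,0,-0.02],"rotation":[0,0,0]},{"translation":[0,0,-0.024],"rotation":[0,0,0]},{"translation":[0,0,-0.028],"rotation":[0,0,0]},{"translation":[0,0,-0.032],"rotation":[0,0,0]},{"translation":[0,0,-0.032],"rotation":[0,0,0]},{"translation":[0,0,-0.032],"rotation":[0,0,0]}]'

```text
t: 13.68
eef_pos: [0.5875, 0.2352, 0.0525]
ee_rot: [3.142, 0.0, -2.916]
force: [-1.3, 0.5, 4.6]
width: 0.0004
gripper_force: 2.1
```

Request:
apply_moves --steps '[{"translation":[0,0,-0.004],"rotation":[0,0,0]},{"translation":[0,0,-0.008],"rotation":[0,0,0]},{"translation":[0,0,-0.012],"rotation":[0,0,0]},{"translation":[0,0,-0.016],"rotation":[0,0,0]},{"translation":[0,0,-0.02],"rotation":[0,0,0]},{"translation":[0,0,-0.024],"rotation":[0,0,0]},{"translation":[0,0,-0.028],"rotation":[0,0,0]},{"translation":[0,0,-0.03],"rotation":[0,0,0]},{"translation":[0,0,-0.03],"rotation":[0,0,0]},{"translation":[0,0,-0.03],"rotation":[0,0,0]}]'

```text
t: 14.52
eef_pos: [0.5875, 0.2353, 0.0456]
ee_rot: [3.142, 0.001, -2.916]
force: [-2.9, -0.1, 8.3]
width: 0.0005
gripper_force: 4.4
```

Request:
apply_moves --steps '[{"translation":[0,0,0],"rotation":[0,0,0]},{"translation":[0,0,0],"rotation":[0,0,0]},{"translation":[0,0,0],"rotation":[0,0,0]},{"translation":[0,0,0],"rotation":[0,0,0]},{"translation":[0,0,0],"rotation":[0,0,0]},{"translation":[0,0,0],"rotation":[0,0,0]},{"translation":[0,0,0],"rotation":[0,0,0]},{"translation":[0,0,0],"rotation":[0,0,0]},{"translation":[0,0,0],"rotation":[0,0,0]},{"translation":[0,0,0],"rotation":[0,0,0]}]'

```text
t: 15.35
eef_pos: [0.5875, 0.2353, 0.0456]
ee_rot: [3.142, 0.001, -2.916]
force: [-2.7, -0.6, 8.9]
width: 0.0007
gripper_force: 4.4
```

Request:
apply_moves --steps '[{"translation":[0,0,-0.003],"rotation":[0,0,0]},{"translation":[0,0,-0.003],"rotation":[0,0,0]},{"translation":[0,0,-0.003],"rotation":[0,0,0]},{"translation":[0,0,-0.003],"rotation":[0,0,0]},{"translation":[0,0,-0.003],"rotation":[0,0,0]},{"translation":[0,0,-0.003],"rotation":[0,0,0]},{"translation":[0,0,-0.003],"rotation":[0,0,0]},{"translation":[0,0,-0.003],"rotation":[0,0,0]},{"translation":[0,0,-0.003],"rotation":[0,0,0]},{"translation":[0,0,-0.003],"rotation":[0,0,0]}]'

```text
t: 16.18
eef_pos: [0.5875, 0.2352, 0.0449]
ee_rot: [3.142, 0.001, -2.916]
force: [-2.8, 0.2, 8.7]
width: 0.0007
gripper_force: 4.7
```

Request:
apply_moves --steps '[{"translation":[0,0,0],"rotation":[0,0,0]},{"translation":[0,0,0],"rotation":[0,0,0]},{"translation":[0,0,0],"rotation":[0,0,0]},{"translation":[0,0,0],"rotation":[0,0,0]},{"translation":[0,0,0],"rotation":[0,0,0]},{"translation":[0,0,0],"rotation":[0,0,0]},{"translation":[0,0,0],"rotation":[0,0,0]},{"translation":[0,0,0],"rotation":[0,0,0]},{"translation":[0,0,0],"rotation":[0,0,0]},{"translation":[0,0,0],"rotation":[0,0,0]}]'

```text
t: 17.02
eef_pos: [0.5876, 0.2353, 0.0449]
ee_rot: [3.142, 0.001, -2.916]
force: [-3.8, 0.2, 10.1]
width: 0.0003
gripper_force: 4.7
```

Request:
apply_moves --steps '[{"translation":[0,0,0],"rotation":[0,0,0]},{"translation":[0,0,0],"rotation":[0,0,0]},{"translation":[0,0,0],"rotation":[0,0,0]},{"translation":[0,0,0],"rotation":[0,0,0]},{"translation":[0,0,0],"rotation":[0,0,0]},{"translation":[0,0,0],"rotation":[0,0,0]},{"translation":[0,0,0],"rotation":[0,0,0]},{"translation":[0,0,0],"rotation":[0,0,0]},{"translation":[0,0,0],"rotation":[0,0,0]},{"translation":[0,0,0],"rotation":[0,0,0]}]'

```text
t: 17.85
eef_pos: [0.5875, 0.2353, 0.0449]
ee_rot: [3.141, 0.001, -2.916]
force: [-2.7, -0.2, 9.5]
width: 0.0004
gripper_force: 4.7
```

Run:
```python
from h import *
import cv2
s=get_state();im=grab_frame("wrist");cv2.imwrite("pics/w6.png",cv2.resize(im[160:380,140:420],None,fx=2.7,fy=2.7,interpolation=cv2.INTER_CUBIC))
print(s['t'],s['eef_pos'],s['force'],s['width'])
```

```text
17.85 [0.58753307 0.23526083 0.04489259] [-2.65306191 -0.19431982  9.49280796] 0.00037924702513465855
```

View pics/w6.png

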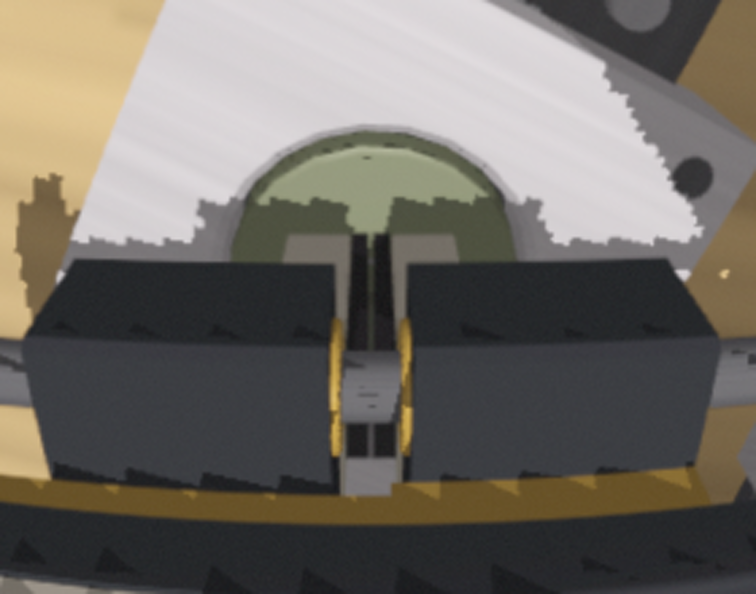

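The near rim shows a dark band at crop y 132–148, so I'm checking for tilt by projecting rim points.

```bash
cat >> h.py <<'E'
def w2px(P,m):
    p=(np.asarray(P)-m["xyz"])@R.from_euler("xyz",m["rotation"]).as_matrix()
    r=np.hypot(p[0],p[1]);th=np.arctan2(r,p[2]);return np.array([m["fx"]*th*p[0]/r+m["cx"],m["fy"]*th*p[1]/r+m["cy"]])
E
python3 - <<'E'
from h import *
import cv2
m=camera_model("wrist");c=np.array([.587,.2347]);d=np.array([-.975,-.223])
for r,z in((.0335,.045),(.0315,.043),(.030,.045),(.030,.048),(.030,.052),(.030,.057)):
    print(r,z,(w2px([*(c+d*r),z],m)-[140,160])*2.7)
g=cv2.imread("pics/w6.png");print("w6 col373",[(y,*g[y,373]) for y in range(112,165,3)])
g=cv2.imread("pics/w5.png");print("w5 col373",[(y,*g[y,373]) for y in range(60,110,3)])
E
```

```text
0.0335 0.045 [372.16854943 119.04766965]
0.0315 0.043 [372.12932903 125.90359356]
0.03 0.045 [372.14290286 136.6907333 ]
0.03 0.048 [372.18045975 141.83078155]
0.03 0.052 [372.23252404 148.96845823]
0.03 0.057 [372.30101286 158.37945011]
w6 col373 [(112, np.uint8(213), np.uint8(210), np.uint8(214)), (115, np.uint8(213), np.uint8(210), np.uint8(215)), (118, np.uint8(213), np.uint8(210), np.uint8(215)), (121, np.uint8(214), np.uint8(212), np.uint8(217)), (124, np.uint8(186), np.uint8(184), np.uint8(189)), (127, np.uint8(164), np.uint8(163), np.uint8(166)), (130, np.uint8(133), np.uint8(139), np.uint8(140)), (133, np.uint8(87), np.uint8(104), np.uint8(101)), (136, np.uint8(79), np.uint8(99), np.uint8(95)), (139, np.uint8(80), np.uint8(100), np.uint8(96)), (142, np.uint8(82), np.uint8(103), np.uint8(98)), (145, np.uint8(100), np.uint8(125), np.uint8(120)), (148, np.uint8(137), np.uint8(164), np.uint8(160)), (151, np.uint8(146), np.uint8(174), np.uint8(170)), (154, np.uint8(132), np.uint8(161), np.uint8(156)), (157, np.uint8(125), np.uint8(154), np.uint8(147)), (160, np.uint8(126), np.uin
[... 235 characters left out ...]
80)), (69, np.uint8(155), np.uint8(152), np.uint8(156)), (72, np.uint8(104), np.uint8(102), np.uint8(105)), (75, np.uint8(60), np.uint8(61), np.uint8(62)), (78, np.uint8(70), np.uint8(84), np.uint8(82)), (81, np.uint8(77), np.uint8(96), np.uint8(94)), (84, np.uint8(77), np.uint8(97), np.uint8(94)), (87, np.uint8(78), np.uint8(98), np.uint8(93)), (90, np.uint8(79), np.uint8(98), np.uint8(95)), (93, np.uint8(79), np.uint8(99), np.uint8(96)), (96, np.uint8(86), np.uint8(108), np.uint8(103)), (99, np.uint8(123), np.uint8(147), np.uint8(145)), (102, np.uint8(152), np.uint8(178), np.uint8(175)), (105, np.uint8(136), np.uint8(164), np.uint8(159)), (108, np.uint8(128), np.uint8(157), np.uint8(153))]
```

Run:
```python
from h import *
m=dict(camera_model("wrist"));s=get_state();c=np.array([.587,.2347]);d=np.array([-.975,-.223])
m["xyz"]=m["xyz"]+np.array([.58887,.23616,.08528])-s['eef_pos']
a=w2px([*(c+d*.0335),.045],m)
for r,z in((.03,.055),(.030,.057),(.029,.057),(.03,.059)):print(r,z,(w2px([*(c+d*r),z],m)-a)[1]*2.7)
print(s['t'],s['force'],s['moment'],(a-[140,160])*2.7)
```

```text
0.03 0.055 25.949024643352672
0.03 0.057 28.35384685649694
0.029 0.057 32.73445261276703
0.03 0.059 30.807204476370675
17.9 [-2.96405001 -0.19686613  8.96546357] [-0.1560683   1.16267332  0.03741829] [369.26087216  60.62384562]
```

The rim offset is the same before and after pressing (5.6 px against 5.9 px). The wheel is therefore level and flush, about 1 mm off centre, with a steady push of about 9–10 N.

```bash
python3 -c "
from station import *
print(job_done())"
```

```text
the job is handed in; nothing more can be done
None
```

The 60 mm wheel is seated in the large grey block and held level with its top at about 9–10 N. The fingers are still pressing it and the job is handed in; no pass/fail verdict came back.

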